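# Fetch the spare battery from the box with the bar handle

## Task

The nail dryer needs its spare battery, which stands in the box whose sliding lid has the long bar handle. Slide only that lid fully back, away from the robot, take the battery out and stand it upright in the empty round white dish in the aluminium tray. Leave that lid open so the box gets refilled, keep the two other boxes (round knob, thin post) shut, and do not knock over the jar.

Things in the scene. Friction and masses are not known exactly. Their poses are not given: they have to be found in the camera images.
- lid_bar (a joint): Sliding wooden lid of the box that holds the battery, the one with a long bar handle. In m: 0 shut, 0.084 fully open (end stop). It slides level, away from the robot along the box's length, onto the box's closed rear half; friction 1.5 N, stays where left; starts up to 6 mm ajar. Lid 92 x 91 x 4 mm, its top 68 mm above the work surface.
- handle_bar (a point): Centre of the bar handle, over the middle of that lid (moves with it). Steel bar, like the others' handles of plain metal, 10 mm thick along x, 56 mm long along y, 18 mm tall: its foot 68 mm, its top 86 mm above the work surface, this point half-way at 77 mm. x axis: the way the lid opens; z up.
- lid_knob (a joint): Lid of another box, with a round knob 26 mm in diameter, 18 mm tall. In m, 0 shut, grows as it opens; must stay shut. The three boxes are light wood, fixed, 92 mm wide (y), 180 mm long (x), side by side in any order, 96 mm apart on a 6 mm board.
- lid_post (a joint): Lid of another box, with a thin round post 10 mm in diameter, 18 mm tall. In m, 0 shut, grows as it opens; must stay shut. Box as the others.
- battery_center (a point): Centre of the battery, half-way up: upright cylinder 26 mm in diameter, 50 mm tall, 65 g, black, its upper part brass-coloured; z axis along it, up. It stands loose near the middle of the square bay (84 x 84 mm inside) under the bar-handled lid. Above the work surface: bay floor 10 mm, battery top 60 mm, rim of the bay's 4 mm walls 63 mm.
- dish_floor (a point): Middle of the inner floor of the white ceramic dish: outer diameter 74 mm, inner 66 mm, 12 mm tall; flat floor 8 mm and rim 16 mm above the work surface. Fixed in the aluminium tray (370 x 210 mm, rim 14 mm high); z up.
- jar_center (a point): Centre of the empty glass jar with aluminium twist cap, 54 mm in diameter, 64 mm tall, standing loose in the tray about 95 mm from the dish's middle; z up. Not to be knocked over. The nail dryer, also in the tray, is about 55 mm tall, its nearest face about 90 mm from the dish's middle.

How it is judged:
By the outcome, as a careful person would: the job done as asked, in the order asked, and still so for the second after the job is handed in, with the robot touching nothing.
It also fails if it takes over 54 s, if anything falls off the work surface, if the arm or the gripper's body presses on something with over 40 N, if the wrist force passes 120 N, or if a joint passes its speed limit or range.

## Robot

A 6-joint arm with a two-finger parallel gripper is mounted at the origin on the work surface. World frame = base frame: x ahead of the robot, y to its left, z up, the work surface at z = 0. Lengths are in m, angles in rad, forces in N, time in s.
With the tool pointing down it reaches from about 0.275 to 0.75 m from the base axis. Payload 10.2 kg.
Tool frame: the origin (TCP) lies midway between the tips of the shut fingers; the grasp point (between the pads) lies 19 mm behind it (env.hold_point_z is the distance from the TCP to the grasp point, in m); x points along the fingers, z is the direction in which the jaws open and shut, and the axes are right-handed (so a half turn about x gives the same grasp; the last joint's range is limited). The gripper opens to 85 mm and grips with 20 to 120 N. Pads are 22 mm wide; open, the fingers measure 114 mm over their backs; the gripper's body (76 mm by 85 mm) begins 54 mm behind the grasp point. The pads swing forward as they close: fully open they stand 13 mm farther back than shut.
Start: joints at [-1.358, 0.313, 1.498, -0, 1.331, -0.223], TCP at [0.222, -0.476, 0.231] pointing down, gripper open.
Joint ranges: [-2.94, 2.94], [-0.97, 2.17], [0.19, 2.56], [-1.23, 4.37], [0.02, 3.11], [-2.88, 2.88]. Speed limits (rad/s): [2.39, 2.39, 3.01, 3.14, 3.14, 3.14].

## Interface

Orientations are given as a unit quaternion [x, y, z, w].
In Python, from bench import env, kinematics, monitor, eyes, job gives the robot as it stands. The module is installed in compiled form; this text tells all that it offers. Calls block until the motion is done:
- env.reach(position, orientation): joint-space move of the TCP to a pose.
- env.movel(position, velocity=0.15, frame=None, guard=None): straight line of the TCP; frame=None keeps the orientation; velocity is the mean speed in m/s. With guard (N) it stops when the force on the tool has changed by that much, and returns True; else False.
- env.set_joints(angles): joint-space move.
- env.release() and env.close_gripper(effort=None): open the fingers fully, or close them until they stop; effort is the grip in N (None keeps the last).
- env.hold(seconds).
- kinematics.ik(position, orientation): joint angles nearest the present ones, or None.
- monitor.sense(): the state.
- eyes.grab_frame(name): name is "scene" or "top"; returns a dict with "frame" (420x560x3 uint8, red, green, blue), "mtx" (3x3 intrinsics, pixels), "k1" (the pictures are not rectified: a ray, as slopes to the right and down, at radius r is drawn at 1 + k1 r^2 times it, then the intrinsics apply), "view" (4x4, takes a point from world to camera coordinates). Camera axes: x right, y down, z forward; pixel columns grow to the right and rows downward; lengths in m; the calibration is good to about 2 mm. A picture is of the moment at which its call begins. There is no depth.
A pose or a line that the arm cannot do raises env.MotionError and nothing moves.
- job.hand_in(): hands the job in, once; it reports no verdict.
The state is a dict: "clock": time; "joints": joint angles; "qvel": joint speeds; "joint_efforts": joint torques, N m; "position": TCP position; "ee_rot": TCP orientation; "contact_force": force on the tool from outside, world axes, zero at the start; "ft_torque": the same for the moment, N m; "finger_gap": opening from 0.0 (shut) to 1.0 (fully open).
Only numpy, scipy, OpenCV 4.12 (cv2) and the standard library are available. Lean on these libraries where they do the work, as an engineer would, in place of code of your own. Each camera call takes 0.05 s, during which the arm holds its last target. There are 200 camera calls.

## Working session

There is one attempt and no reset: what is moved stays moved. The work goes in short steps, each a Python script; the robot and the scene stay as the last script left them, time stands still between calls to the robot, and variables do not carry over. Pictures are saved under pics/ and viewed, on a budget of 10 in all, crops included, one or two more only if the job needs it, and the job is handed in when it is done.

```bash
mkdir -p pics; cat > h.py <<'E'
import numpy as np, cv2
from bench import env, kinematics, monitor, eyes, job
def snap(cam,name):
    f=eyes.grab_frame(cam); cv2.imwrite('pics/'+name,cv2.cvtColor(f['frame'],cv2.COLOR_RGB2BGR)); return f
def ray(f,px):
    k=f['k1']; d=np.array([k,0,0,0],float)
    p=cv2.undistortPoints(np.array([[px]],float),f['mtx'],d)[0,0]
    V=np.array(f['view']); R,t=V[:3,:3],V[:3,3]
    return -R.T@t, R.T@np.array([p[0],p[1],1])
def onz(f,px,z):
    o,d=ray(f,px); return o+d*(z-o[2])/d[2]
def proj(f,P):
    V=np.array(f['view']); r,_=cv2.Rodrigues(V[:3,:3])
    return cv2.projectPoints(np.array(P,float).reshape(-1,1,3),r,V[:3,3],f['mtx'],np.array([f['k1'],0,0,0],float))[0][:,0]
E
python3 - <<'E'
from h import *
for c in('scene','top'):
    f=snap(c,c+'0.png'); o,_=ray(f,(280,210)); print(c,o,f['k1'],f['mtx'],onz(f,(280,210),0))
    import pickle; pickle.dump(f,open(c+'0.pkl','wb'))
print(monitor.sense(),env.hold_point_z)
E
```

```text
scene [ 1.46000124 -0.19894051  0.92646116] -0.1911586738396595 [[527.93945082   0.         283.50738069]
 [  0.         527.93945082 204.97802643]
 [  0.           0.           1.        ]] [ 0.43657156 -0.06532895  0.        ]
top [ 0.41660061 -0.0618142   0.7994843 ] -0.030269313384458714 [[385.06529084   0.         282.415557  ]
 [  0.         385.06529084 209.32370156]
 [  0.           0.           1.        ]] [ 0.54623527 -0.04625651  0.        ]
{'clock': 0.1, 'joints': array([-1.35839189e+00,  3.13369336e-01,  1.49834801e+00, -4.22252467e-06,
        1.33098677e+00, -2.23424359e-01]), 'qvel': array([ 0.00054198, -0.0019794 , -0.00210323,  0.00122968, -0.00046298,
       -0.00032476]), 'joint_efforts': array([ 2.76675775e-03, -4.12898397e+01, -2.60143912e+01, -1.44595087e-04,
        2.99146392e-03, -1.44387099e-05]), 'position': array([ 0.22156328, -0.47571116,  0.23080987]), 'ee_rot': array([ 0.38035634,  0.5965496 , -0.37979959,  0.59599488]), 'contact_force': array([0.11885029, 0.88251338, 0.8789008 ]), 'ft_torque': array([-0.00237181,  0.00035589,  0.01275817]), 'finger_gap': 0.9999658664819638} 0.0187
```

View pics/scene0.png

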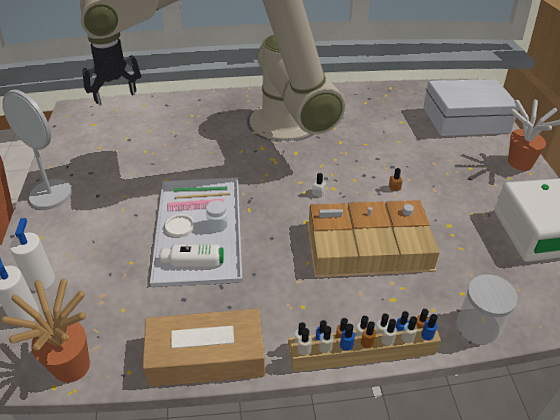

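View pics/top0.png

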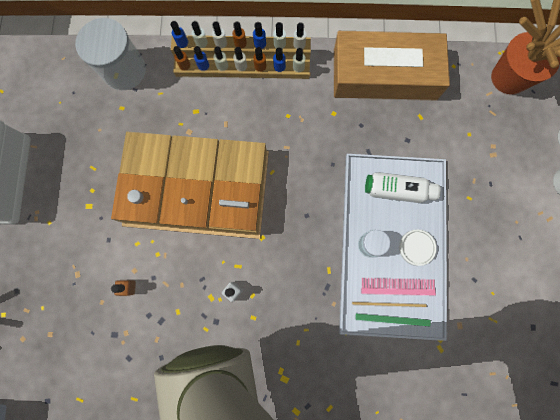

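Scene: the bar handle is at about (331,213), the dish at (179,227), the jar at (216,213) and the dryer at (190,257). Top: bar (234,204), post (183,200), knob (134,197), dish (419,247), jar (376,243), dryer (403,187). The boxes are slightly yawed. Next I'll measure the bar, lid and dish by colour.

```bash
cat > m.py <<'E'
from h import *
import pickle
f=pickle.load(open('top0.pkl','rb')); im=f['frame']; hsv=cv2.cvtColor(im,cv2.COLOR_RGB2HSV).astype(int)
def blobs(mask,roi,z,n=2):
    x0,y0,x1,y1=roi; m=np.zeros(mask.shape,np.uint8); m[y0:y1,x0:x1]=mask[y0:y1,x0:x1]
    cs=sorted(cv2.findContours(m,cv2.RETR_EXTERNAL,cv2.CHAIN_APPROX_NONE)[0],key=cv2.contourArea)[::-1][:n]
    for c in cs:
        P=np.array([onz(f,p,z)[:2] for p in c[:,0].astype(float)],np.float32)
        r=cv2.minAreaRect(P*1000); print(roi,cv2.contourArea(c),'rect mm',r,'circ',cv2.minEnclosingCircle(P*1000))
print('bar');blobs((hsv[...,1]<90).astype(np.uint8),(214,190,256,220),.086)
print('knob');blobs((hsv[...,1]<90).astype(np.uint8),(122,184,150,212),.086)
print('post');blobs((hsv[...,1]<90).astype(np.uint8),(174,190,194,210),.086)
print('dish');blobs(((im.min(2)>205)).astype(np.uint8),(395,225,442,270),.016)
print('jar');blobs(((im.min(2)>130)&(im.max(2)<190)).astype(np.uint8),(355,225,398,262),.064)
print('lids');blobs(((hsv[...,0]<14)&(hsv[...,1]>130)).astype(np.uint8),(100,120,280,245),.068,3)
a=cv2.resize(im[120:245,100:280],None,fx=3,fy=3,interpolation=cv2.INTER_CUBIC)
b=cv2.resize(im[150:275,345:435+15],None,fx=2.4,fy=3,interpolation=cv2.INTER_CUBIC)
cv2.imwrite('pics/c1.png',cv2.cvtColor(np.hstack([a,b]),cv2.COLOR_RGB2BGR))
E
python3 m.py
```

```text
bar
(214, 190, 256, 220) 150.0 rect mm ((542.3244018554688, 40.1485595703125), (56.03525924682617, 12.07142448425293), 86.58822631835938) circ ((542.5606689453125, 40.13447189331055), 28.35709571838379)
knob
(122, 184, 150, 212) 159.0 rect mm ((552.1522827148438, 229.01718139648438), (31.983078002929688, 24.48758316040039), 65.47422790527344) circ ((552.0791625976562, 229.07965087890625), 16.022808074951172)
post
(174, 190, 194, 210) 23.5 rect mm ((546.039306640625, 134.32176208496094), (9.631206512451172, 11.771699905395508), 1.3849639892578125) circ ((546.935791015625, 134.3849334716797), 7.036220550537109)
dish
(395, 225, 442, 270) 821.5 rect mm ((474.4564208984375, -329.57318115234375), (68.96080017089844, 73.10521697998047), 83.53395080566406) circ ((474.5411376953125, -328.2421569824219), 36.699405670166016)
(395, 225, 442, 270) 0.5 rect mm ((436.968994140625, -295.232177734375), (1.7705414295196533, 4.5615057945251465), 62.491886138916016) circ ((437.37786865234375, -294.447021484375), 2.280852794647217)
jar
(355, 225, 398, 262) 118.0 rect mm ((464.6983337402344, -221.96871948242188), (61.046104431152344, 34.68290328979492), 39.9813232421875) circ ((469.8885498046875, -228.3670196533203), 31.72336769104004)
(355, 225, 398, 262) 0.0 rect mm ((501.2481689453125, -221.1354217529297), (0.0, 0.0), 0.0) circ ((501.2481689453125, -221.1354217529297), 9.999999747378752e-05)
lids
(100, 120, 280, 245) 0.0 rect mm ((593.3662719726562, 267.53143310546875), (0.0, 0.0), 0.0) circ ((593.3662719726562, 267.53143310546875), 9.999999747378752e-05)
(100, 120, 280, 245) 0.0 rect mm ((578.4074096679688, 41.247257232666016), (0.0, 0.0), 0.0) circ ((578.4074096679688, 41.247257232666016), 9.999999747378752e-05)
(100, 120, 280, 245) 0.0 rect mm ((579.515869140625, -5.5117506980896), (0.0, 0.0), 0.0) circ ((579.515869140625, -5.5117506980896), 9.999999747378752e-05)
```

View pics/c1.png

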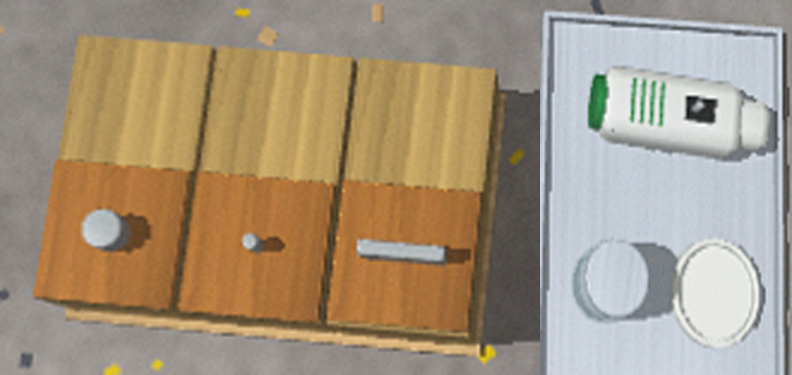

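The crop shows three separate rows: knob lid, post lid and bar lid. The bar spans crop (358,246)–(445,254). The dish centre is at crop (718,292), and the jar stands to its left. I'll refine the yaw from lid edges, then shut the gripper and push the bar from the robot's side.

One constraint: the open fingers (114 mm over their backs) don't fit the 84 mm bay. My plan is to insert them shut in the front of the bay, open them against the bay walls, advance around the battery, then close.

```bash
cat >> h.py <<'E'
from scipy.spatial.transform import Rotation as Rn
def down(a):  # jaw axis at angle a in the xy plane
    z=np.array([np.cos(a),np.sin(a),0]); x=np.array([0,0,-1.]); return Rn.from_matrix(np.c_[x,np.cross(z,x),z]).as_quat()
def st(t=''):
    s=monitor.sense(); print(t,'clk %.2f'%s['clock'],'pos',s['position'].round(4),'F',s['contact_force'].round(2),'gap %.3f'%s['finger_gap'],'j6 %.2f'%s['joints'][5]); return s
E
python3 - <<'E'
from h import *
import pickle
f=pickle.load(open('top0.pkl','rb'))
c=lambda x,y:onz(f,(100+(x-1)/3,120+(y-1)/3),.068)[:2]
rl,rr,fl,fr=c(342,180),c(482,190),c(328,317),c(469,331)
for n,p in zip('rl rr fl fr'.split(),(rl,rr,fl,fr)):print(n,p)
print('centre',(rl+rr+fl+fr)/4)
for a,b in((c(57,160),c(482,190)),(fl,fr),(rl,fl),(rr,fr),(c(358,246),c(445,254))):
    d=a-b; print(np.degrees(np.arctan2(d[1],d[0])),np.linalg.norm(d))
print('knob,post front', c(37,297),c(178,308))
# dish in scene view
s=pickle.load(open('scene0.pkl','rb'));im=s['frame']
m=np.zeros(im.shape[:2],np.uint8); m[214:240,160:198]=(im[214:240,160:198].min(2)>200)
cc=max(cv2.findContours(m,0,1)[0],key=cv2.contourArea); P=np.array([onz(s,p,.016)[:2] for p in cc[:,0].astype(float)],np.float32)
print('dish scene',cv2.minAreaRect(P*1000),cv2.contourArea(cc))
m=np.zeros(im.shape[:2],np.uint8); g=im[200:226,312:350]; m[200:226,312:350]=(cv2.cvtColor(g,cv2.COLOR_RGB2HSV)[...,1]<90)
cc=max(cv2.findContours(m,0,1)[0],key=cv2.contourArea); P=np.array([onz(s,p,.080)[:2] for p in cc[:,0].astype(float)],np.float32)
print('bar scene z.08',cv2.minAreaRect(P*1000))
j0=monitor.sense()['joints']
for a in(86.5,-93.5):
    print(a,kinematics.ik([.515,.042,.12],down(np.radians(a))))
E
```

```text
rl [0.59208825 0.08372861]
rr [ 0.5875499  -0.00782313]
fl [0.50208222 0.0877422 ]
fr [ 0.49539528 -0.00279538]
centre [0.54427891 0.04021308]
87.18234988376878 0.28115830292484856
85.775909018852 0.09078418376594477
-2.553269464940823 0.09009547464884746
-3.122835083009251 0.09229166758705275
86.0758481793471 0.05655990722536295
knob,post front [0.51020153 0.2773127 ] [0.50541637 0.18480146]
dish scene ((470.6049499511719, -322.0679626464844), (54.621952056884766, 25.437339782714844), 68.40335845947266) 13.5
bar scene z.08 ((548.8297729492188, 42.20127487182617), (57.09355163574219, 28.483461380004883), 83.67017364501953)
86.5 [-1.45649767e-01  4.11771162e-01  1.66941055e+00 -4.44089210e-16
  1.06041094e+00 -1.65535957e+00]
-93.5 [-1.45649767e-01  4.11771162e-01  1.66941055e+00 -4.44089210e-16
  1.06041094e+00  1.48623308e+00]
```

```bash
cat >> h.py <<'E'
YAW=np.radians(-3.1); U=np.array([np.cos(YAW),np.sin(YAW)]); W=np.array([-U[1],U[0]])
BAR=np.array([.542,.040]); Q=down(YAW+np.pi/2)
def at(c,u,w,z): return np.r_[c+u*U+w*W,z]
E
python3 - <<'E'
from h import *
env.close_gripper(20); st('shut')
env.reach(at(BAR,-.033,0,.14),Q); st('above')
print(env.movel(at(BAR,-.033,0,.076),.1,guard=8)); st('down')
print(env.movel(at(BAR,.085,0,.076),.05,guard=12)); s=st('pushed')
print('along u from bar start',(s['position'][:2]-BAR)@U)
E
```

```text
shut clk 0.87 pos [ 0.2216 -0.4759  0.2313] F [ 0.4  -0.07 -0.31] gap -0.002 j6 -0.22
above clk 3.02 pos [0.5092 0.0411 0.1401] F [-0.56  0.36 -0.3 ] gap 0.004 j6 -1.66
False
down clk 3.81 pos [0.5094 0.0417 0.0765] F [0.31 0.63 0.05] gap -0.001 j6 -1.66
True
pushed clk 5.58 pos [0.6081 0.0364 0.0752] F [-1.89  0.34  1.52] gap 0.001 j6 -1.65
along u from bar start 0.06623534608395588
```

```bash
python3 - <<'E'
from h import *
print(env.movel(at(BAR,.078,0,.076),.03,guard=25)); s=st('again'); print((s['position'][:2]-BAR)@U)
env.movel(at(BAR,.045,0,.076),.15); env.movel(at(BAR,.045,0,.17),.25)
env.reach([.45,-.12,.25],Q); env.hold(.2); st()
import pickle
f=snap('top','t1.png'); g=snap('scene','s1.png'); pickle.dump((f,g),open('1.pkl','wb'))
a=cv2.resize(f['frame'][120:245,100:280],None,fx=3,fy=3,interpolation=cv2.INTER_CUBIC)
b=cv2.resize(g['frame'][180:305,300:380],None,fx=3,fy=3,interpolation=cv2.INTER_CUBIC)
cv2.imwrite('pics/c2.png',cv2.cvtColor(np.hstack([a,b]),cv2.COLOR_RGB2BGR))
E
```

```text
True
again clk 5.84 pos [0.608  0.0365 0.0745] F [-2.97  0.07  1.74] gap 0.002 j6 -1.65
0.06613038065133152
 clk 7.75 pos [ 0.4505 -0.1193  0.2494] F [0.33 0.29 1.07] gap 0.000 j6 -2.03
```

View pics/c2.png

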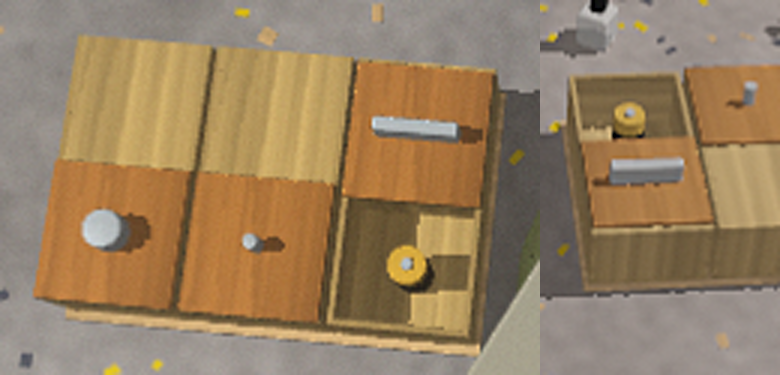

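The lid is fully open and stopped firmly against its end stop. The battery's brass top is at crop (407,266), the bay's front corners at about (331,325) and (475,335), and the other lids are unmoved. I'll locate the battery within the bay.

```bash
python3 - <<'E'
from h import *
import pickle
f,g=pickle.load(open('1.pkl','rb'))
def bt(f,roi):
    x0,y0,x1,y1=roi; h=cv2.cvtColor(f['frame'],cv2.COLOR_RGB2HSV).astype(int)
    m=np.zeros(h.shape[:2],np.uint8); m[y0:y1,x0:x1]=((h[...,0]>14)&(h[...,0]<30)&(h[...,1]>150)&(h[...,2]>110))[y0:y1,x0:x1]
    c=max(cv2.findContours(m,0,1)[0],key=cv2.contourArea)
    P=np.array([onz(f,p,.060)[:2] for p in c[:,0].astype(float)],np.float32); print('bat',cv2.minEnclosingCircle(P*1000),cv2.contourArea(c)); return cv2.minEnclosingCircle(P)[0]
b=bt(f,(222,195,252,222)); b2=bt(g,(498-200,205,355,232)); b2=0
c=lambda x,y,z:onz(f,(100+(x-1)/3,120+(y-1)/3),z)[:2]
print('manual centre top',c(407,266,.06),'scene',onz(g,(300+628/3,180+117/3),.06) if 0 else onz(g,(300+(628-540)/3,180+113/3),.062)[:2])
F=[c(331,325,.063),c(475,335,.063),c(479,203,.065)]
fm=(F[0]+F[1])/2; print('inner/outer front corners',F,'front mid',fm)
C=BAR-.0
for n,p in(('bat',b),('frontmid',fm),('L',F[0]),('R',F[1])): d=np.array(p)-BAR; print(n,'u %.4f w %.4f'%(d@U,d@W))
h=h=cv2.cvtColor(f['frame'],cv2.COLOR_RGB2HSV)
m=np.zeros(h.shape[:2],np.uint8); m[154:170,220:256]=(h[154:170,220:256,1]<90)
cc=max(cv2.findContours(m,0,1)[0],key=cv2.contourArea);P=np.array([onz(f,p,.086)[:2] for p in cc[:,0].astype(float)],np.float32)
r=cv2.minAreaRect(P*1000); print('bar now',r,(np.array(r[0])/1000-BAR)@U,(np.array(r[0])/1000-BAR)@W)
E
```

```text
bat ((539.0695190429688, 40.229042053222656), 13.198229789733887) 122.0
bat ((548.8062133789062, 40.880653381347656), 18.609403610229492) 71.5
manual centre top [0.53765619 0.03975442] scene [0.54577992 0.04104306]
inner/outer front corners [array([0.49754467, 0.08653652]), array([ 0.49345807, -0.00633301]), array([ 0.57953375, -0.0059562 ])] front mid [0.49550137 0.04010175]
bat u -0.0029 w -0.0000
frontmid u -0.0464 w -0.0024
L u -0.0469 w 0.0441
R u -0.0460 w -0.0489
bar now ((622.3773803710938, 34.41554260253906), (56.88468551635742, 13.665844917297363), 86.3702163696289) 0.08056176259251412 -0.0012295721739447006
```

```bash
python3 - <<'E'
from h import *
w=-.001;u=-.031
env.reach(at(BAR,u,w,.12),Q); st('above')
env.movel(at(BAR,u,w,.07),.12)
hit=env.movel(at(BAR,u,w,.042),.04,guard=6); s=st('in %s'%hit)
if not hit:
    env.release(); st('opened'); env.hold(.1); st()
E
```

```text
above clk 8.72 pos [0.5115 0.0399 0.1209] F [-0.39 -1.18  0.  ] gap 0.002 j6 -1.67
in False clk 10.13 pos [0.5111 0.0407 0.0421] F [0.17 0.43 0.52] gap 0.002 j6 -1.67
opened clk 10.77 pos [0.5112 0.0449 0.0408] F [ 10.78  28.72 -15.81] gap 0.667 j6 -1.67
 clk 10.87 pos [0.5112 0.0449 0.0408] F [ 10.08  27.94 -16.17] gap 0.668 j6 -1.67
```

```bash
python3 - <<'E'
from h import *
env.movel(at(BAR,-.030,.0035,.042),.04); st('shift')
env.movel(at(BAR,-.028,.0045,.043),.04); st('shift2')
E
```

```text
shift clk 11.13 pos [0.5113 0.0451 0.0412] F [-1.36 -1.25 -6.43] gap 0.673 j6 -1.66
shift2 clk 11.38 pos [0.5113 0.0451 0.0413] F [ -9.59 -10.17  -9.99] gap 0.674 j6 -1.66
```

```bash
python3 - <<'E'
from h import *
for u in (-.022,-.016,-.010,-.004):
    h=env.movel(at(BAR,u,.0033,.043),.05,guard=35); s=st('u %.3f %s'%(u,h)); print((s['position'][:2]-BAR)@U)
    if h: break
E
```

```text
u -0.022 False clk 11.66 pos [0.5154 0.0448 0.0411] F [-17.36  -3.61  -2.29] gap 0.674 j6 -1.66
-0.026795964223882075
u -0.016 False clk 11.93 pos [0.5211 0.0445 0.041 ] F [-19.53  -2.94  -1.45] gap 0.676 j6 -1.65
-0.02115106693966036
u -0.010 False clk 12.19 pos [0.5269 0.0441 0.0409] F [-20.18  -3.54  -2.2 ] gap 0.672 j6 -1.65
-0.015260520590808839
u -0.004 False clk 12.46 pos [0.5329 0.0437 0.0408] F [-19.73  -3.74  -0.94] gap 0.671 j6 -1.65
-0.00928708639404596
```

```bash
python3 - <<'E'
from h import *
print(env.movel(at(BAR,.001,.003,.043),.05,guard=35)); st('at')
env.close_gripper(30); s=st('closed'); print((s['position'][:2]-BAR)@U)
E
```

```text
False
at clk 12.71 pos [0.5378 0.0434 0.0408] F [-21.13  -2.02  -1.8 ] gap 0.673 j6 -1.65
closed clk 13.28 pos [0.5438 0.0429 0.0436] F [-0.66 -0.26  3.3 ] gap 0.288 j6 -1.65
0.0016340878329956683
```

```bash
python3 - <<'E'
from h import *
env.movel(at(BAR,.001,.003,.16),.1); st('up')
env.reach([.4745,-.3285,.17],down(0)); env.hold(.2); st('over dish')
f=snap('top','t2.png'); g=snap('scene','s2.png')
a=f['frame'][110:330,90:470]; b=cv2.resize(g['frame'][130:290,130:330],None,fx=2,fy=2,interpolation=cv2.INTER_CUBIC)
a=cv2.copyMakeBorder(a,0,100,0,0,0); cv2.imwrite('pics/c3.png',cv2.cvtColor(np.hstack([a,b]),cv2.COLOR_RGB2BGR))
E
```

```text
up clk 14.60 pos [0.5429 0.043  0.1594] F [-0.08  0.4  -1.3 ] gap 0.291 j6 -1.65
over dish clk 16.21 pos [ 0.4749 -0.3278  0.17  ] F [-0.68 -0.81 -0.48] gap 0.290 j6 -0.81
```

View pics/c3.png

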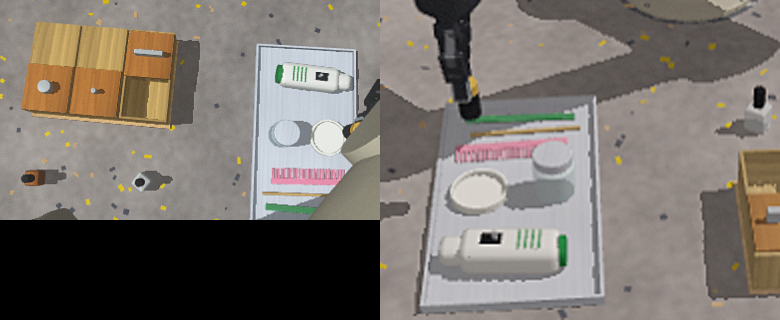

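The bay is empty, and the battery hangs upright in the fingers (scene crop (470,100)). The dish centre is at scene crop (478,190), and the jar and other lids are untouched. Next I lower it.

```bash
python3 - <<'E'
from h import *
import pickle
g=pickle.load(open('scene0.pkl','rb')); print('dish via scene',onz(g,(179,225.5),.014)[:2])
X=[.4745,-.3285]
env.movel(X+[.055],.12); st('low')
h=env.movel(X+[.0375],.02,guard=4); s=st('touch %s'%h)
E
```

```text
dish via scene [ 0.48217041 -0.32684212]
low clk 17.42 pos [ 0.4749 -0.3288  0.0558] F [ 0.9   0.13 -0.62] gap 0.285 j6 -0.81
touch True clk 18.07 pos [ 0.4744 -0.3285  0.0416] F [-0.66  0.92  4.29] gap 0.285 j6 -0.81
```

Contact came at z = 0.0416, exactly as predicted for the dish floor. I'll release, retreat and look.

```bash
python3 - <<'E'
from h import *
env.release(); st('open')
env.movel([.4745,-.3285,.20],.12); 
env.reach([.30,-.10,.30],down(0)); env.hold(.3); st('away')
f=snap('top','t3.png'); g=snap('scene','s3.png')
a=cv2.resize(f['frame'][110:290,100:460],(600,300),interpolation=cv2.INTER_CUBIC); b=cv2.resize(g['frame'][165:290,140:440],(600,250),interpolation=cv2.INTER_CUBIC)
cv2.imwrite('pics/c4.png',cv2.cvtColor(np.vstack([a,b]),cv2.COLOR_RGB2BGR))
E
```

```text
open clk 18.69 pos [ 0.4741 -0.3281  0.0411] F [-0.06 -0.82  0.39] gap 1.001 j6 -0.81
away clk 21.63 pos [ 0.3002 -0.1003  0.2998] F [0.37 0.02 0.39] gap 0.999 j6 -0.70
```

View pics/c4.png

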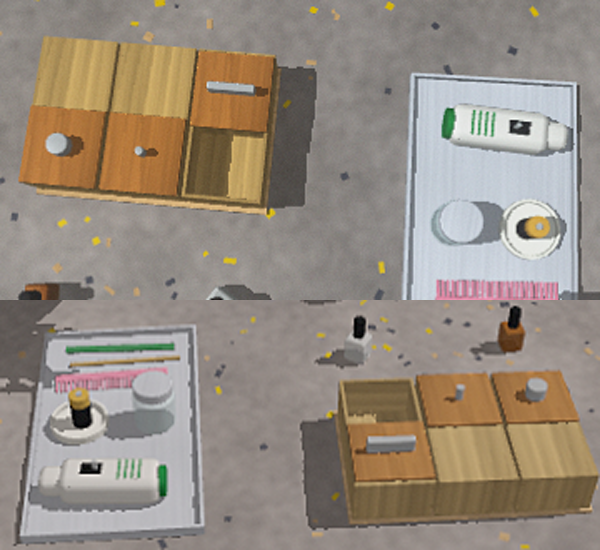

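The battery stands upright inside the dish (scene crop (79,408), top crop (537,228)). The jar is standing, the bay is empty, and the knob and post lids are shut. I'll check the lid positions numerically, then hand in.

```bash
python3 - <<'E'
from h import *
import pickle
f0=pickle.load(open('top0.pkl','rb')); f1=pickle.load(open('1.pkl','rb'))[0]; f=eyes.grab_frame('top')
def c(f,r):
    x0,y0,x1,y1=r; m=(cv2.cvtColor(f['frame'][y0:y1,x0:x1],cv2.COLOR_RGB2HSV)[...,1]<90).astype(np.uint8)
    q=max(cv2.findContours(m,0,1)[0],key=cv2.contourArea); return cv2.minAreaRect(np.array([onz(f,p,.086)[:2]*1000 for p in q[:,0]+np.array([x0,y0],float)],np.float32))[0]
print('bar',c(f1,(220,154,256,170)),c(f,(220,154,256,170)))
for r in((122,184,150,212),(174,190,194,210)): print(c(f0,r),c(f,r))
st(); job.hand_in()
E
```

```text
bar (622.3773803710938, 34.41554260253906) (622.3837890625, 34.51657485961914)
(552.15234375, 229.01718139648438) (551.54150390625, 229.6641082763672)
(546.0393676757812, 134.32180786132812) (546.0393676757812, 134.32180786132812)
 clk 21.78 pos [ 0.3001 -0.1001  0.2999] F [-0.26 -0.27 -0.24] gap 1.002 j6 -0.70
the job is handed in; nothing more can be done
```

The job is handed in at about 21.8 s: the battery stands upright in the white dish and the bar-handled lid is still open.

- **Lid:** I pushed the bar with shut fingers until the lid hit its end stop. A second push moved it no further. The camera put the travel at about 81 mm; the rest of the 84 mm fits the lid starting up to 6 mm ajar, but I didn't measure that directly.
- **Battery:** The fully open fingers don't fit the 84 mm bay. I put them in shut, opened them against the bay walls, moved forward around the battery and gripped it. Lowering it, I felt the dish floor at the expected height.
- **Wall contact:** Opening the fingers put up to about 29 N sideways on the wrist, from a bay wall, because I was about 4 mm off centre. I then re-centred, and sliding forward along the walls took about 20 N.
- **Last checks:** The final pictures showed the battery upright in the dish, the jar standing and the bay empty. The bar and post handles had not moved, and the knob's measured centre changed by under 1 mm, which is within measuring error. The gripper was open and clear of everything.
- **Disagreement:** The two cameras differed by about 8 mm on the dish's middle and 7–10 mm on the battery's position. I used the top view for the dish, and the battery still landed inside it.

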